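# Hold a lug bracket home in the free corner of a fence jig

## Task

Pick up the bare aluminium lug bracket and set it flat on the jig in whichever corner is still free (the one with the green spot), its long side along the back fence. Press it home so that it touches the back fence and that corner's side fence at once, and finish while still gripping it and pressing it firmly against both fences. Leave the blue bracket in the other corner, the tape measure, the pliers and the drill chuck where they are.

Things in the scene. Friction and masses are not known exactly. Their poses are not given: they have to be found in the camera images.
- bracket: bare aluminium lug bracket to hold, 0.2 to 0.42 kg, loose on the bench at the right. Foot 50 (x) x 80 (y) x 18 mm high; on its centre an upright flat lug 12 mm thick (x), 44 mm wide (y), round-topped, up to 69 mm above the underside, with a brass-bushed hole. Grip the lug across its 12 mm, fingertips above the foot. Origin: centre of the underside; z up. The same when turned half round
- jig: fixed on the bench: waxed, slippery plywood board 130 (x) x 300 (y) x 12 mm thick with three steel fences 14 mm high on top, front open. Origin: centre of the underside; x to the back fence (far side), y to the left fence. Inner fence faces: back x = +45 mm, left y = +130, right y = -130. A bracket pressed home has its origin at x = +20, y = +90 or -90, z = 12 mm, its y along the jig's y
- fence_back: smooth, slippery (friction about 0.2) steel bar fence 16 mm thick (x), 292 mm long (y), 14 mm high, fixed along the far side of the jig's board. Origin: centre of its underside; axes as the jig's
- fence_left: smooth, slippery steel bar fence 75 mm long (x), 16 mm thick (y), 14 mm high, fixed at the left (+y) end of the jig's board; with the back fence it makes the left corner. Origin: centre of its underside; axes as the jig's
- fence_right: the same at the right (-y) end; with the back fence it makes the right corner. Origin: centre of its underside; axes as the jig's
- blue_bracket: blue painted bracket of the same shape and size, standing loose in the left or the right corner of the jig, about 2 mm off the fences, long side along the back fence: that corner is taken. Origin: centre of the underside
- green_spot: flat green spot of 28 mm diameter on the jig's board, marking the free corner; it is no obstacle. Origin: its centre
- tape_measure: red and black tape measure, 74x88x40 mm, lying loose in front of the jig. Origin: centre of the underside
- pliers: red-handled pliers, 46x156x14 mm, lying loose in front of the jig's left part. Origin: centre of the underside
- drill_chuck: black drill chuck with steel shank, 44x103x42 mm, lying loose at the right, beyond the bracket. Origin: centre of the underside
There are look-alikes about, which are no part of the job. Leave any orange look-alike of the bracket alone.

How it is judged:
By the outcome, as a careful person would: the job done as asked, in the order asked, and still so for the second after the job is handed in, while the arm keeps its last pose, push and grip.
It also fails if it takes over 51 s, if anything falls off the work surface, if the arm or the gripper's body presses on something with over 40 N, if the wrist force passes 120 N, or if a joint passes its speed limit or range.

## Robot

A 7-joint arm with a two-finger parallel gripper is mounted at the origin on a cart in front of the work surface, level with it; the furniture and walls round the work are solid. World frame = base frame: x ahead of the robot, y to its left, z up, the work surface at z = 0. Lengths are in m, angles in rad, forces in N, time in s.
With the tool pointing down it reaches from about 0.425 to 0.875 m from the base axis. Payload 4.7 kg.
Tool frame: the origin (TCP) lies on the mounting face of the last link; the fingertips stand 182 mm ahead of it and the grasp point (between the pads) lies ahead of it (ctrl.grip_point_offset is the z of the grasp point in the tool frame, in m); z points along the fingers, y is the line along which they close (so a half turn about z gives the same grasp; the last joint's range is limited). The gripper opens to 87 mm and grips with 3 to 60 N. Pads are 19 mm wide; open, the fingers measure 117 mm over their backs; the gripper's body (75 mm by 190 mm) begins 51 mm behind the grasp point.
Start: joints at [1.313, 0.321, -0.07, 1.45, 0.023, 1.371, -0.057], TCP at [0.174, -0.626, 0.405] pointing down, gripper open.
Joint ranges: [-2.86, 2.86], [-0.3, 2.09], [-1.38, 1.24], [0.06, 2.45], [-1.56, 4.7], [0.09, 2.05], [-2.69, 2.69]. Speed limits (rad/s): [2.57, 2.57, 3.14, 3.14, 3.14, 3.14, 3.14].

## Interface

Orientations are given as a rotation vector (axis times angle).
In Python, from bench import ctrl gives the robot as it stands.
- The arm moves only by the shell command python3 -m inch 'ROWS' [FORCE]. ROWS is a JSON object whose key "ticks" holds a list of rows, 1 to 20 of them, each of 5 numbers: dx, dy, dz in normalised numbers (1 is 0.75 m), then a turn about the tool's z in shares of pi rad (1.0 is pi rad), then the opening from 0.0 (shut) to 1.0 (fully open); each row is the pose to reach, as a shift and turn from the pose commanded when the command began, along the tool's axes at that moment; what a row does not reach only later rows make up. A row lasts 1/10 s, in which the tool goes at most 0.05 m and 0.15 rad, less where a joint would pass 70% of its speed; a pose out of reach is approached as far as the arm can. The fingers move at their own pace and stop on an object; FORCE is the grip in N (left out, the last holds). Time passes only in rows, so rows that do not move let the fingers close. It prints the time, the measured TCP pose, the force, the opening and the grip force at its end. Shift and turn numbers lie between -1 and 1, and a call with a number outside is refused. Input that does not fit is refused with a message, and nothing moves.
- ctrl.get_state(): the state, without advancing time (a new reading comes with each control period).
- ctrl.get_image(name): name is "scene" or "top"; returns (picture, depth): 384x512x3 uint8, red, green, blue; 384x512 float32, m along the optical axis (not along the pixel's ray), 0 where there is no reading.
- ctrl.camera_model(name): a dict with "vertical_fov" (degrees; the focal length in pixels is half the picture's height over the tangent of half this angle, whatever the lens; pixels are square), "cx", "cy" (the principal point, pixels), "rvec" (rotation vector, rad) and "tvec" (3), from world to camera coordinates, as OpenCV has them. Camera axes: x right, y down, z forward; pixel columns grow to the right and rows downward; lengths in m; the calibration is good to about 2 mm. A picture is of the moment at which its call begins. camera_model takes no time and is no camera call.
- ctrl.close_job(): hands the job in; it is judged then, once.
The state is a dict: "time": time; "joint_positions": joint angles; "qd": joint speeds; "joint_torque": joint torques, N m; "position": TCP position; "tool_rot": TCP orientation; "ft_force": force on the tool from outside, world axes, zero at the start; "torque": the same for the moment, N m; "grip_width": opening from 0.0 (shut) to 1.0 (fully open); "grip_force": force on a finger pad.
Only numpy, scipy, OpenCV 4.12 (cv2) and the standard library are available. Lean on these libraries where they do the work, as an engineer would, in place of code of your own. Each camera call takes 0.05 s, during which the arm holds its last target. There are 200 camera calls.

## Working session

There is one attempt and no reset: what is moved stays moved. The work goes in short steps, Python scripts to look and compute and a shell command to move; the robot and the scene stay as the last step left them, time stands still between calls to the robot, and variables do not carry over. Pictures are saved under pics/ and viewed, at most 10 in all, crops included, and the job is handed in when it is done.

```bash
mkdir -p pics
cat > h.py <<'E'
import numpy as np, cv2
from bench import ctrl
def cloud(name):
    im,d=ctrl.get_image(name); m=ctrl.camera_model(name)
    h,w=d.shape; f=h/2/np.tan(np.radians(m["vertical_fov"])/2)
    v,u=np.mgrid[:h,:w]
    P=np.stack([(u-m["cx"])/f*d,(v-m["cy"])/f*d,d],-1)
    R=cv2.Rodrigues(np.array(m["rvec"],float))[0]
    W=(P-np.array(m["tvec"]).ravel())@R
    W[d==0]=np.nan
    return im,d,W
E
python3 - <<'E'
from h import *
for n in("top","scene"):
    im,d,W=cloud(n); np.savez(n+"0.npz",im=im,W=W)
    cv2.imwrite(f"pics/{n}0.png",cv2.resize(im[:,:,::-1],(800,600)))
    print(ctrl.camera_model(n))
print(ctrl.get_state(),ctrl.grip_point_offset)
E
```

```text
{'vertical_fov': 47.073294217481745, 'cx': 252.5860907573021, 'cy': 190.76510329647223, 'rvec': array([ 2.1358471 , -2.15951001,  0.18876594]), 'tvec': array([-0.05716416,  0.52824836,  0.89939103])}
{'vertical_fov': 46.08756385293903, 'cx': 262.6191600490165, 'cy': 193.63739937637627, 'rvec': array([ 0.92249928, -2.14635287,  1.36378221]), 'tvec': array([0.34056737, 0.20630948, 0.80188259])}
{'time': 0.1, 'joint_positions': array([ 1.31309611,  0.32172172, -0.07007752,  1.45154826,  0.0226088 ,
        1.37080848, -0.05691771]), 'qd': array([ 0.00089584, -0.0016482 ,  0.00087949, -0.00311376,  0.00040143,
        0.0007898 ,  0.00063386]), 'joint_torque': array([ 7.46634464e-05, -4.92571235e+01, -4.05735746e-01, -3.13398421e+01,
       -6.40459196e-02,  3.94616753e-02,  5.79726816e-05]), 'position': array([ 0.17441673, -0.62596762,  0.40379059]), 'tool_rot': array([-3.11097459e+00, -4.25411781e-01,  5.23878765e-04]), 'ft_force': array([ 0.11366384, -0.07629517,  0.07593375]), 'torque': array([0.0076537 , 0.03377047, 0.06796999]), 'grip_force': 0.0, 'grip_width': 0.9983553378583045} 0.1635
```

View pics/top0.png

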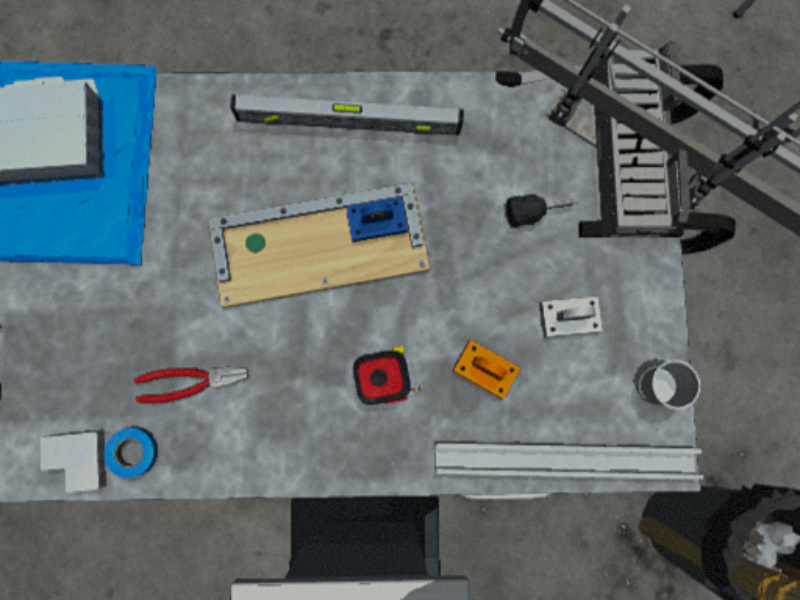

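View pics/scene0.png

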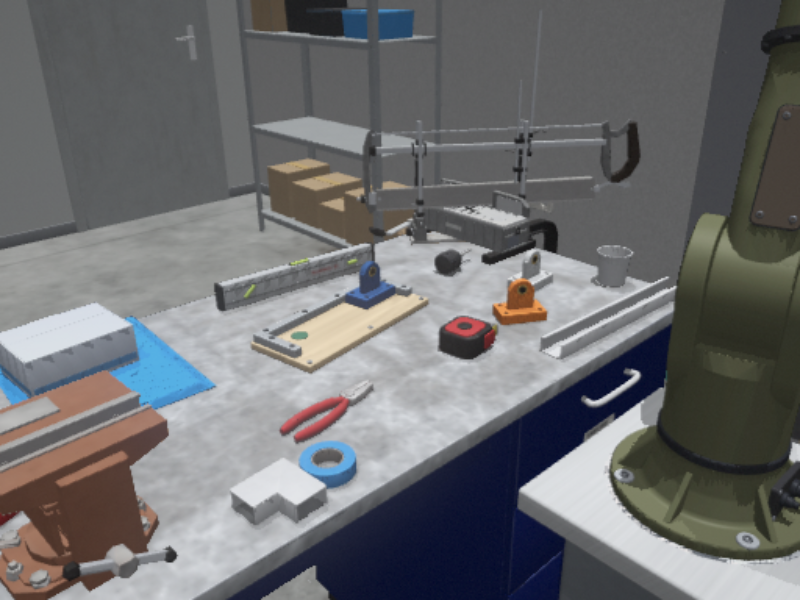

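The pictures are 800x600. Candidates in the top view:
- bare aluminium bracket at (571,316), at the right with the chuck (525,210) beyond it
- orange look-alike at (487,369)
- blue bracket at (377,217), in the right corner of the jig
- white L-block at (75,460)

I choose the one at (571,316). The green spot is at (255,243), so the left corner is free. Next I check the choice in a close crop and measure the poses.

Run:
```python
from h import *
D=np.load("top0.npz");im,W=D["im"],D["W"]
cv2.imwrite("pics/crop.png",cv2.resize(im[110:240,120:400,::-1],None,fx=2.8,fy=2.8,interpolation=cv2.INTER_CUBIC))
v,u=np.mgrid[:384,:512]
def reg(a,b,c,d): return (u>=a)&(u<b)&(v>=c)&(v<d)
def rect(m,t):
    p=W[m][:,:2]; r=cv2.minAreaRect((p*1000).astype(np.float32)); print(t,m.sum(),np.round(r[0],1),np.round(r[1],1),round(r[2],2),"z",np.round(np.nanmedian(W[m][:,2]),4))
Z=W[:,:,2]
b=reg(335,395,180,225)
print("bench z",np.nanmedian(Z[b&(Z<.008)]))
rect(b&(Z>.010)&(Z<.024),"foot"); rect(b&(Z>.010),"all"); rect(b&(Z>.03),"lug"); rect(b&(Z>.05),"lugtop")
print(Z[b].max())
j=reg(130,280,112,200)
rect(j&(Z>.006)&(Z<.03),"jig"); 
g=reg(215,265,120,158)
rect(g&(Z>.03),"bluelug"); rect(g&(Z>.0285)&(Z<.034),"bluefoot"); 
# fence tops & board
F=j&(Z>.022)&(Z<.0285); 
B=j&(Z>.008)&(Z<.016)
print("board z",np.nanmedian(Z[B]),"fence z",np.nanmedian(Z[F]))
hsv=cv2.cvtColor(im,cv2.COLOR_RGB2HSV)
G=reg(140,190,140,170)&(hsv[...,0]>55)&(hsv[...,0]<100)&(hsv[...,1]>90); rect(G,"green")
# jig top plane board: back fence inner edge: board points with max x along columns
print("blue mean"); 
BL=g&(hsv[...,0]>100)&(hsv[...,0]<130)&(hsv[...,1]>150)
rect(BL&(Z<.036),"blue foot col")
```

```text
bench z -0.0005116709643863103
foot 664 [ 504.6 -311.8] [50.3 81.3] 4.38 z 0.0172
all 835 [ 504.6 -311.8] [50.3 81.3] 4.38 z 0.0178
lug 161 [ 504.2 -311.2] [12.9 43.4] 5.65 z 0.0623
lugtop 133 [ 504.2 -311.1] [12.9 42.7] 5.57 z 0.0639
nan
jig 7183 [615.5  45.6] [136.3 300.1] 10.03 z 0.0126
bluelug 503 [653.2 -40.3] [64.7 94. ] 12.14 z 0.0326
bluefoot 488 [652.4 -39.9] [ 64.5 107.4] 9.1 z 0.0303
board z 0.011798209481103907 fence z 0.02588162186550459
green 99 [614.1 134.7] [24.1 22.6] 2.08 z 0.0126
blue mean
blue foot col 562 [645.3 -38.8] [50.1 77.7] 10.24 z 0.0298
```

View pics/crop.png

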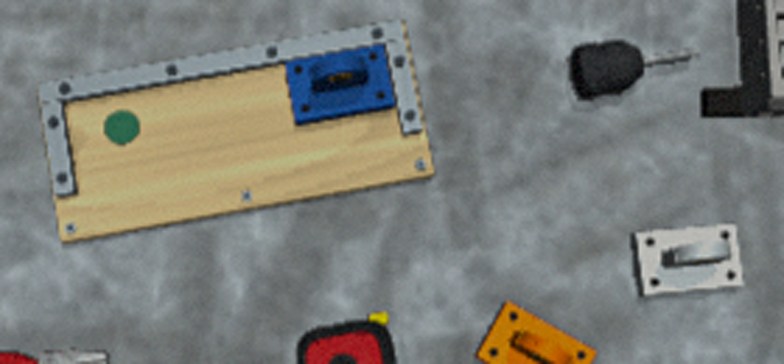

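The crop shows the bare aluminium bracket at (690,258), with four screw holes and an upright lug, so the choice is confirmed. The green spot is at (122,127) and the left corner is free. Next I refine the fence faces and work out the moves.

```bash
cat >> h.py <<'E'
from scipy.spatial.transform import Rotation as Ro
def delta(x,y,z,yaw):  # target of grasp point, yaw(deg) of tool y (mod 180)
    s=ctrl.get_state(); R=Ro.from_rotvec(s["tool_rot"]).as_matrix()
    d=R.T@(np.array([x,y,z+ctrl.grip_point_offset])-s["position"])
    cur=np.degrees(np.arctan2(R[1,1],R[0,1])); t=(cur-yaw+90)%180-90
    print("d",np.round(d,4),"turn",round(float(np.radians(t)),4),"curyaw",round(float(cur),2),"tilt",np.round(R[:,2],4))
    return R
E
python3 - <<'E'
from h import *
D=np.load("top0.npz");im,W=D["im"],D["W"]
v,u=np.mgrid[:384,:512]; Z=W[...,2]
j=(u>=130)&(u<280)&(v>=112)&(v<200)
P=W[j]; P=P[np.isfinite(P[:,2])]
t=np.radians(10.03); c=np.array([.6155,.0456])
for it in range(3):
    Rm=np.array([[np.cos(t),-np.sin(t)],[np.sin(t),np.cos(t)]])
    q=(P[:,:2]-c)@Rm; b=(abs(P[:,2]-.012)<.003); f=(abs(P[:,2]-.026)<.003)
    def edge(s,bins,k,o,lo): # max/min of q[:,k] per bin of q[:,o]
        X=[];Y=[]
        for a in bins:
            m=s&(q[:,o]>a)&(q[:,o]<=a+.008)
            if m.sum()>3: X.append(a+.004);Y.append(q[m,k].min() if lo else q[m,k].max())
        return np.array(X),np.array(Y)
    ins=b&(abs(q[:,1])<.125)
    X,Y=edge(ins,np.arange(-.03,.115,.008),0,1,False); pf=np.polyfit(X,Y,1)
    X2,Y2=edge(f&(abs(q[:,1])<.13),np.arange(-.03,.115,.008),0,1,True) 
    X3,Y3=edge(b,np.arange(-.03,.025,.008),1,0,False)
    X4,Y4=edge(b,np.arange(-.12,.12,.008),0,1,True); p4=np.polyfit(X4,Y4,1)
    print(np.degrees(t),"back inner",pf,"fence front edge",np.median(Y2),"left inner",np.median(Y3[:4]),Y3.round(4),"front edge",p4)
    t-=(pf[0]+p4[0])/2
R=delta(.5046,-.3115,.12,5.0)
# obstacles
m=(Z>.1)&(W[...,0]>.3)&(W[...,0]<.8)&(W[...,1]>-.55)&(W[...,1]<.4)
p=W[m]; print(len(p)); 
for a in np.arange(-.55,.4,.05):
    s=p[(p[:,1]>=a)&(p[:,1]<a+.05)]
    if len(s): print(round(a,2),s[:,0].min().round(3),s[:,2].min().round(3),s[:,2].max().round(3))
E
```

```text
10.03 back inner [0.00195237 0.04273455] fence front edge 0.042286639390849624 left inner 0.13988712150869387 [0.1303 0.1499 0.1296 0.1495 0.1299 0.1494 0.1496] front edge [ 0.00215887 -0.06754921]
9.912221662854966 back inner [0.00098579 0.04266099] fence front edge 0.04211318349691438 left inner 0.14923974786379435 [0.1302 0.1498 0.1495 0.149  0.13   0.1494 0.1496] front edge [ 0.00010974 -0.06754868]
9.880836977662986 back inner [0.00044334 0.04266097] fence front edge 0.04205636312363605 left inner 0.14923766572625258 [0.1302 0.1498 0.1495 0.149  0.1494 0.1491 0.1497] front edge [-0.0004363  -0.06754848]
d [ 0.4025 -0.2141  0.1206] turn -1.3863 curyaw -74.43 tilt [-6.0e-04  1.6e-03 -1.0e+00]
4616
-0.55 0.637 0.1 0.257
-0.5 0.663 0.1 0.321
-0.45 0.62 0.1 0.245
-0.4 0.741 0.1 0.245
-0.35 0.775 0.1 0.266
-0.3 0.796 0.1 0.105
```

Careful with the scale: shifts go in shares of 0.75 m and turns go in shares of pi rad. That gives: 0.4025 m / 0.75 = 0.5367, -0.2141 m / 0.75 = -0.2855, -1.386 rad / 3.1416 = -0.4412.

```bash
python3 -m inch '{"ticks":[[0.5367,-0.2855,0,-0.4412,1],[0.5367,-0.2855,0,-0.4412,1],[0.5367,-0.2855,0,-0.4412,1],[0.5367,-0.2855,0,-0.4412,1],[0.5367,-0.2855,0,-0.4412,1],[0.5367,-0.2855,0,-0.4412,1],[0.5367,-0.2855,0,-0.4412,1],[0.5367,-0.2855,0,-0.4412,1],[0.5367,-0.2855,0,-0.4412,1],[0.5367,-0.2855,0,-0.4412,1],[0.5367,-0.2855,0,-0.4412,1],[0.5367,-0.2855,0.0667,-0.4412,1],[0.5367,-0.2855,0.1333,-0.4412,1],[0.5367,-0.2855,0.16,-0.4412,1],[0.5367,-0.2855,0.16,-0.4412,1],[0.5367,-0.2855,0.16,-0.4412,1]]}' 40
python3 - <<'E'
from h import *
delta(.5046,-.3115,.043,5.0)
im,d,W=cloud("scene"); cv2.imwrite("pics/s1.png",cv2.resize(im[100:260,200:440,::-1],None,fx=3,fy=3))
E
```

```text
time: 1.7
position: [0.504, -0.3135, 0.2852]
tool_rot: [2.126, 2.312, -0.001]
ft_force: [-0.6, 0.5, 0.3]
grip_width: 0.999
grip_force: 0.0
d [0.002  0.0008 0.0787] turn -0.0035 curyaw 4.8 tilt [-3.e-04 -7.e-04 -1.e+00]
```

View pics/s1.png

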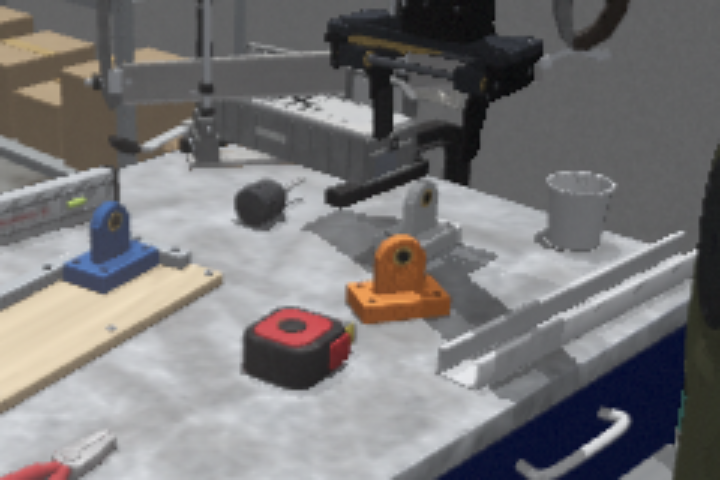

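The gripper is over the bare bracket (lug at (425,200)), with open fingers at (380,100) and (460,140) on either side. I descend and grip.

Scaled: 0.0787 m / 0.75 = 0.1049, 0.075 m / 0.75 = 0.1, -0.0035 rad / 3.1416 = -0.0011.

```bash
python3 -m inch '{"ticks":[[0.0027,0.0011,0.04,-0.0011,1],[0.0027,0.0011,0.08,-0.0011,1],[0.0027,0.0011,0.1,-0.0011,1],[0.0027,0.0011,0.1049,-0.0011,1],[0.0027,0.0011,0.1049,-0.0011,1],[0.0027,0.0011,0.1049,-0.0011,1],[0.0027,0.0011,0.1049,-0.0011,0],[0.0027,0.0011,0.1049,-0.0011,0],[0.0027,0.0011,0.1049,-0.0011,0],[0.0027,0.0011,0.1049,-0.0011,0],[0.0027,0.0011,0.1049,-0.0011,0],[0.0027,0.0011,0.1049,-0.0011,0],[0.0027,0.0011,0.1049,-0.0011,0],[0.0027,0.0011,0.1049,-0.0011,0],[0.0027,0.0011,0.1049,-0.0011,0],[0.0027,0.0011,0.1049,-0.0011,0],[0.0027,0.0011,0.1049,-0.0011,0],[0.0027,0.0011,0.1049,-0.0011,0]]}' 55
python3 -c "
from h import *
delta(.5046,-.3115,.043,5.0)"
```

```text
time: 3.55
position: [0.5047, -0.31, 0.206]
tool_rot: [-2.118, -2.318, 0.002]
ft_force: [-4.0, 0.8, 2.6]
grip_width: 0.134
grip_force: 55.0
d [-0.0014 -0.0003 -0.0005] turn 0.0028 curyaw 5.16 tilt [-0.0017 -0.     -1.    ]
```

Scaled: -0.15 m / 0.75 = -0.2, -0.14 m / 0.75 = -0.1867.

```bash
python3 -m inch '{"ticks":[[0,0,-0.0267,0,0],[0,0,-0.08,0,0],[0,0,-0.1333,0,0],[0,0,-0.1867,0,0],[0,0,-0.2,0,0],[0,0,-0.2,0,0],[0,0,-0.2,0,0]]}'
python3 -c "
from h import *
delta(.6076,.1234,.193,9.9)"
```

```text
time: 4.25
position: [0.5047, -0.3095, 0.3535]
tool_rot: [-2.116, -2.317, 0.001]
ft_force: [-0.6, -0.8, -4.1]
grip_width: 0.137
grip_force: 55.0
d [ 0.4218  0.1417 -0.0024] turn -0.0822 curyaw 5.19 tilt [-0.003  0.002 -1.   ]
```

Scaled: 0.4218 m / 0.75 = 0.5624, 0.41 m / 0.75 = 0.5467, -0.082 rad / 3.1416 = -0.0261.

```bash
python3 -m inch '{"ticks":[[0.04,0.0133,0,0,0],[0.0933,0.0307,0,-0.0032,0],[0.1467,0.0493,0,-0.0064,0],[0.2,0.0667,0,-0.0095,0],[0.2533,0.0853,0,-0.0127,0],[0.3067,0.1027,0,-0.0159,0],[0.36,0.1213,0,-0.0191,0],[0.4133,0.1387,0,-0.0223,0],[0.4667,0.156,0,-0.0255,0],[0.52,0.1747,0,-0.0261,0],[0.5467,0.184,0,-0.0261,0],[0.5624,0.1889,0,-0.0261,0],[0.5624,0.1889,0,-0.0261,0],[0.5624,0.1889,0,-0.0261,0],[0.5624,0.1889,0,-0.0261,0]]}'
python3 - <<'E'
from h import *
delta(.6076,.1234,.055,9.9)
im,d,W=cloud("top"); Z=W[...,2]
cv2.imwrite("pics/t2.png",cv2.resize(im[60:260,60:330,::-1],None,fx=2.9,fy=2.9))
im,d,W=cloud("scene"); cv2.imwrite("pics/s2.png",cv2.resize(im[100:280,120:360,::-1],None,fx=3,fy=3))
E
```

```text
time: 5.75
position: [0.6085, 0.1206, 0.3553]
tool_rot: [2.025, 2.401, -0.003]
ft_force: [0.4, 0.1, -3.1]
grip_width: 0.134
grip_force: 55.0
d [ 0.0031 -0.0002  0.1368] turn -0.0034 curyaw 9.7 tilt [-0.0011 -0.0018 -1.    ]
```

View pics/s2.png

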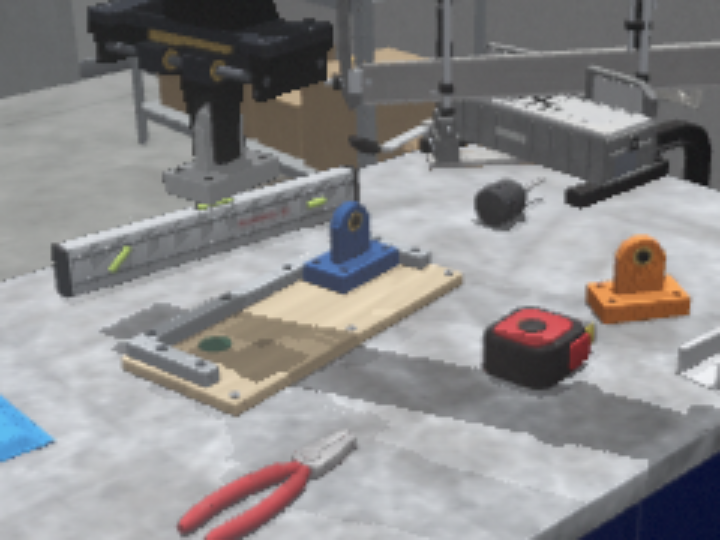

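The bracket is held upright at (220,175), above the free corner with the green spot at (215,344). I lower it to about 8 mm above the board.

Scaled: 0.129 m / 0.75 = 0.172, 0.12 m / 0.75 = 0.16, -0.003 rad / 3.1416 = -0.001.

```bash
python3 -m inch '{"ticks":[[0.004,0,0.04,-0.001,0],[0.004,0,0.0933,-0.001,0],[0.004,0,0.1333,-0.001,0],[0.004,0,0.16,-0.001,0],[0.004,0,0.172,-0.001,0],[0.004,0,0.172,-0.001,0],[0.004,0,0.172,-0.001,0],[0.004,0,0.172,-0.001,0]]}'
python3 - <<'E'
from h import *
delta(.6076,.1234,.055,9.9)
im,d,W=cloud("scene"); cv2.imwrite("pics/s3.png",cv2.resize(im[170:260,140:260,::-1],None,fx=6,fy=6,interpolation=cv2.INTER_CUBIC))
E
```

```text
time: 6.65
position: [0.6086, 0.1262, 0.2288]
tool_rot: [2.017, 2.406, 0.003]
ft_force: [-0.3, 0.3, -3.6]
grip_width: 0.135
grip_force: 55.0
d [-0.0025 -0.0015  0.0103] turn 0.0024 curyaw 10.04 tilt [ 2.9e-03  3.0e-04 -1.0e+00]
```

View pics/s3.png

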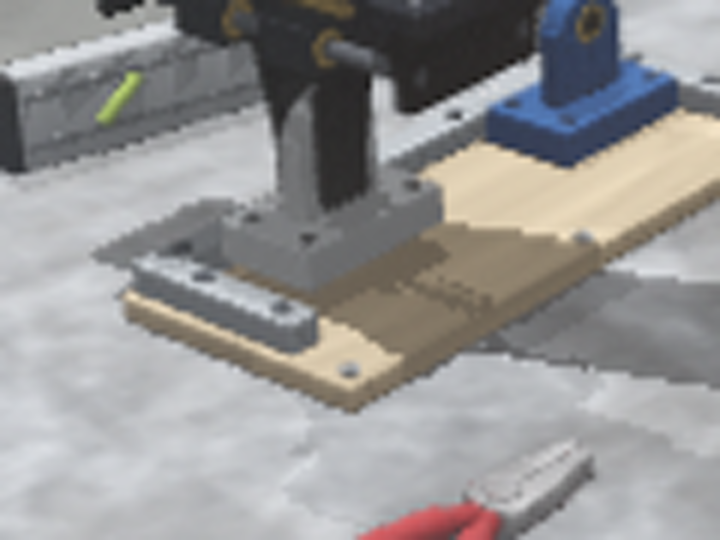

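The bracket, at (330,230), hangs inside both fences and clear of them. I lower it to contact.

Scaled: 0.009 m / 0.75 = 0.012, 0.008 m / 0.75 = 0.0107.

```bash
python3 -m inch '{"ticks":[[-0.0033,-0.002,0.004,0,0],[-0.0033,-0.002,0.008,0,0],[-0.0033,-0.002,0.0107,0,0],[-0.0033,-0.002,0.012,0,0],[-0.0033,-0.002,0.012,0,0],[-0.0033,-0.002,0.012,0,0]]}'
python3 -c "
from h import *
delta(.6173,.1373,.055,9.9)"
```

```text
time: 7.3
position: [0.6068, 0.1234, 0.218]
tool_rot: [-2.018, -2.408, -0.0]
ft_force: [0.2, -0.5, -3.6]
grip_width: 0.133
grip_force: 55.0
d [ 0.0118  0.0128 -0.0005] turn 0.0028 curyaw 10.06 tilt [ 0.e+00  1.e-04 -1.e+00]
```

```bash
python3 -m inch '{"ticks":[[0,0,0.0013,0,0],[0,0,0.002,0,0],[0,0,0.002,0,0],[0,0,0.002,0,0]]}'; python3 -m inch '{"ticks":[[0,0,0.0013,0,0],[0,0,0.0013,0,0],[0,0,0.0013,0,0]]}'
```

```text
time: 7.7
position: [0.6071, 0.1236, 0.2179]
tool_rot: [2.018, 2.407, 0.001]
ft_force: [-2.6, -0.6, 4.6]
grip_width: 0.136
grip_force: 55.0
time: 8.0
position: [0.6073, 0.1237, 0.2179]
tool_rot: [2.017, 2.406, 0.001]
ft_force: [-3.7, -1.2, 10.8]
grip_width: 0.13
grip_force: 55.0
```

Contact with the board, about 14 N net down. Now slide to the back fence (tool +y).

```bash
python3 -m inch '{"ticks":[[0,0.0053,0,0,0],[0,0.0107,0,0,0],[0,0.0147,0,0,0],[0,0.0173,0,0,0],[0,0.0187,0,0,0],[0,0.0187,0,0,0],[0,0.0187,0,0,0]]}'; python3 -m inch '{"ticks":[[0,0.0013,0,0,0],[0,0.0027,0,0,0],[0,0.0027,0,0,0],[0,0.0027,0,0,0]]}'
```

```text
time: 8.7
position: [0.6187, 0.1263, 0.218]
tool_rot: [-2.016, -2.405, 0.01]
ft_force: [-14.3, -3.3, 20.3]
grip_width: 0.135
grip_force: 55.0
time: 9.1
position: [0.6194, 0.1266, 0.2181]
tool_rot: [-2.015, -2.404, 0.015]
ft_force: [-20.3, -5.9, 24.5]
grip_width: 0.134
grip_force: 55.0
```

Scaled: 0.014 m / 0.75 = 0.0187, 0.013 m / 0.75 = 0.0173.

```bash
python3 -m inch '{"ticks":[[0.0053,0,0,0,0],[0.0107,0,0,0,0],[0.0147,0,0,0,0],[0.0173,0,0,0,0],[0.0187,0,0,0,0],[0.0187,0,0,0,0],[0.0187,0,0,0,0]]}'; python3 -c "
from h import *
R=delta(.6173,.1373,.055,9.9); s=ctrl.get_state(); print(R.T@s['ft_force'],s['torque'])"; python3 -m inch '{"ticks":[[0.0013,0,0,0,0],[0.0027,0,0,0,0],[0.0027,0,0,0,0],[0.0027,0,0,0,0]]}';python3 -c "
from h import *
R=delta(.6173,.1373,.055,9.9); s=ctrl.get_state(); print(R.T@s['ft_force'],s['torque'])"
```

```text
time: 9.8
position: [0.6188, 0.1323, 0.2184]
tool_rot: [2.022, 2.399, -0.03]
ft_force: [-19.6, -20.0, 30.3]
grip_width: 0.135
grip_force: 55.0
d [ 0.0051 -0.0006 -0.0002] turn -0.0029 curyaw 9.74 tilt [-0.0095 -0.0173 -0.9998]
[-16.88978947 -23.07119599 -29.7709675 ] [-4.17387401  4.35359726  0.14183289]
time: 10.2
position: [0.6185, 0.1342, 0.2184]
tool_rot: [2.022, 2.399, -0.031]
ft_force: [-19.9, -20.1, 30.5]
grip_width: 0.134
grip_force: 55.0
d [ 0.0033 -0.0006 -0.0001] turn -0.003 curyaw 9.73 tilt [-0.0094 -0.0176 -0.9998]
[-16.89002165 -23.34368869 -29.91147621] [-4.19577689  4.3429112   0.13208698]
```

Scaled: -0.002 m / 0.75 = -0.0027, -0.001 m / 0.75 = -0.0013.

```bash
python3 -m inch '{"ticks":[[0,0,-0.0013,0,0],[0,0,-0.0027,0,0],[0,0,-0.0027,0,0],[0,0,-0.0027,0,0]]}'
python3 - <<'E'
from h import *
R=delta(.6173,.1373,.055,9.9); s=ctrl.get_state(); print(R.T@s['ft_force'],s['torque'])
im,d,W=cloud("scene"); cv2.imwrite("pics/s4.png",cv2.resize(im[180:250,140:240,::-1],None,fx=7,fy=7,interpolation=cv2.INTER_CUBIC))
E
```

```text
time: 10.6
position: [0.6179, 0.1364, 0.2184]
tool_rot: [2.022, 2.403, -0.025]
ft_force: [-15.0, -14.0, 18.1]
grip_width: 0.133
grip_force: 55.0
d [ 0.001  -0.0005 -0.0001] turn -0.0011 curyaw 9.83 tilt [-0.0096 -0.0128 -0.9999]
[-11.39255701 -17.36149314 -17.7915617 ] [-2.92803209  3.39021571  0.12276246]
```

View pics/s4.png

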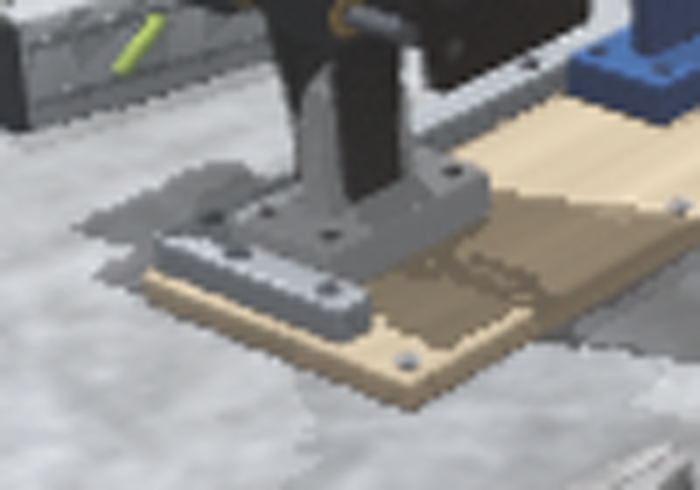

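The bracket, at (370,220), is flat on the board and almost at the left fence. Easing the down force let it slide on. I keep pushing in tool +x.

Scaled: 0.003 m / 0.75 = 0.004, 0.002 m / 0.75 = 0.0027.

```bash
for i in 1; do python3 -m inch '{"ticks":[[0.0013,0,0,0,0],[0.0027,0,0,0,0],[0.004,0,0,0,0],[0.004,0,0,0,0],[0.004,0,0,0,0]]}'; done; python3 -c "
from h import *
R=delta(.6173,.1373,.055,9.9); s=ctrl.get_state(); print(R.T@s['ft_force'],s['torque'])"; python3 -m inch '{"ticks":[[0.0013,0,0,0,0],[0.0027,0,0,0,0],[0.0027,0,0,0,0],[0.0027,0,0,0,0]]}';python3 -c "
from h import *
R=delta(.6173,.1373,.055,9.9); s=ctrl.get_state(); print(R.T@s['ft_force'],s['torque'])"
```

```text
time: 11.15
position: [0.6174, 0.1393, 0.2184]
tool_rot: [2.022, 2.403, -0.025]
ft_force: [-16.7, -14.5, 17.4]
grip_width: 0.135
grip_force: 55.0
d [-0.002  -0.0005 -0.0001] turn -0.001 curyaw 9.84 tilt [-0.0097 -0.0129 -0.9999]
[-11.58938331 -19.0944911  -17.01214702] [-2.99073112  3.35352805  0.09899859]
time: 11.55
position: [0.6171, 0.1413, 0.2183]
tool_rot: [2.022, 2.403, -0.025]
ft_force: [-15.6, -14.3, 17.9]
grip_width: 0.136
grip_force: 55.0
d [-0.004  -0.0004 -0.0001] turn -0.001 curyaw 9.84 tilt [-0.0098 -0.013  -0.9999]
[-11.61220751 -18.04843591 -17.55832194] [-2.96618017  3.34377465  0.09237645]
```

Scaled: 0.002 m / 0.75 = 0.0027, 0.001 m / 0.75 = 0.0013.

```bash
python3 -m inch '{"ticks":[[0.0013,0,0,0,0],[0.0027,0,0,0,0],[0.0027,0,0,0,0]]}';python3 - <<'E'
from h import *
R=delta(.6173,.1373,.055,9.9); s=ctrl.get_state(); print(R.T@s['ft_force'],s['torque'],s['position']+R[:,2]*.1635)
im,d,W=cloud("top"); Z=W[...,2]
cv2.imwrite("pics/t5.png",cv2.resize(im[110:190,120:230,::-1],None,fx=7,fy=7,interpolation=cv2.INTER_CUBIC))
im,d,W=cloud("scene"); cv2.imwrite("pics/s5.png",cv2.resize(im[180:250,140:240,::-1],None,fx=7,fy=7,interpolation=cv2.INTER_CUBIC))
E
```

```text
time: 11.85
position: [0.617, 0.142, 0.2184]
tool_rot: [2.022, 2.401, -0.028]
ft_force: [-15.1, -17.4, 18.6]
grip_width: 0.135
grip_force: 55.0
d [-0.0047 -0.0005 -0.    ] turn -0.0019 curyaw 9.79 tilt [-0.0096 -0.0151 -0.9998]
[-14.78871827 -18.08994535 -18.1510979 ] [-3.51012307  3.3815874   0.12535459] [0.6154351  0.13957282 0.05491894]
```

View pics/s5.png

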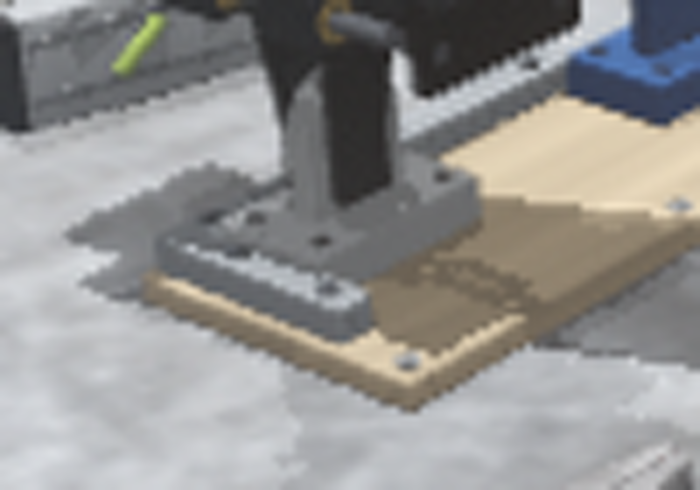

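The foot's left edge now meets the left fence at (250,265), and the force is rising, so it has made contact. I press more firmly.

Scaled: 0.003 m / 0.75 = 0.004, 0.002 m / 0.75 = 0.0027.

```bash
python3 -m inch '{"ticks":[[0.0013,0,0,0,0],[0.0027,0.0007,0,0,0],[0.004,0.0013,0,0,0],[0.004,0.0013,0,0,0],[0.004,0.0013,0,0,0]]}';python3 -c "
from h import *
R=delta(.6173,.1373,.055,9.9); s=ctrl.get_state(); print(R.T@s['ft_force'],s['torque'],s['position']+R[:,2]*.1635)"
```

```text
time: 12.45
position: [0.6174, 0.1429, 0.2185]
tool_rot: [2.023, 2.399, -0.035]
ft_force: [-17.9, -22.1, 23.1]
grip_width: 0.132
grip_force: 55.0
d [-0.0055 -0.001   0.0001] turn -0.0035 curyaw 9.7 tilt [-0.0115 -0.0194 -0.9997]
[-19.12226976 -21.73063883 -22.48050657] [-4.50154838  3.92204953  0.20138011] [0.6154874  0.13976351 0.05504172]
```

```bash
cat > m.py <<'E'
from h import *
def fit(p):
    for _ in range(4):
        A=np.c_[p[:,:2]-p[:,:2].mean(0),np.ones(len(p))]; k=np.linalg.lstsq(A,p[:,2],rcond=None)[0]; r=p[:,2]-A@k; p=p[abs(r)<max(2*r.std(),4e-4)]
    return k,r.std(),len(p)
t=np.radians(9.9);Rm=np.array([[np.cos(t),-np.sin(t)],[np.sin(t),np.cos(t)]])
def meas(n,N=6):
    L=[cloud(n)[2] for _ in range(N)]
    W=np.nanmean(L,0).reshape(-1,3); W=W[np.isfinite(W[:,2])]
    W[:,:2]=(W[:,:2]-np.array([.6131,.0452]))@Rm
    x,y,z=W.T
    f=(z>.024)&(z<.037)&(x>-.004)&(x<.044)&(y>.052)&(y<.127)
    print(n,"foot(jig axes)",fit(W[f])); b=(abs(z-.012)<.004)&(x>-.06)&(x<.04)&(y>-.04)&(y<.04); print(" board",fit(W[b]))
    F=W[(z>.0275)&(z<.034)&(x>-.015)&(x<.06)&(y>.04)&(y<.14)]; print(" foot extent",np.percentile(F,[1,99],axis=0)[:,:2].round(4).tolist())
    b=W[(abs(z-.012)<.003)&(abs(y)<.03)&(x<.06)]; print(" back inner",np.percentile(b[:,0],99.5))
meas("scene");meas("top")
E
python3 m.py
```

```text
scene foot(jig axes) (array([-0.01833146, -0.01219291,  0.02863283]), np.float64(0.00036266858436343846), 138)
 board (array([0.00162586, 0.00193891, 0.00976462]), np.float64(0.00031042768476449977), 424)
 foot extent [[-0.0071, 0.0513], [0.0393, 0.1295]]
 back inner 0.04379184607816509
top foot(jig axes) (array([-0.00140615, -0.03574683,  0.03111732]), np.float64(0.0006422709552152042), 67)
 board (array([-0.00029024,  0.00087061,  0.01180579]), np.float64(0.0005463868371253696), 1371)
 foot extent [[0.0009, 0.0437], [0.0537, 0.0674]]
 back inner 0.044933490395959085m.py:9: RuntimeWarning: Mean of empty slice
  W=np.nanmean(L,0).reshape(-1,3); W=W[np.isfinite(W[:,2])]
```

The foot tilts with the compliant wrist, about 1° each way. I ease the down force, and with it the board drag, then trim the lateral pushes so it sits flatter while still pressed.

```bash
cat > q.py <<'E'
from h import *
R=delta(.6173,.1373,.055,9.9); s=ctrl.get_state(); print(R.T@s['ft_force'],s['torque'],s['position']+R[:,2]*.1635)
E
python3 -m inch '{"ticks":[[0,0,-0.0013,0,0],[0,0,-0.0027,0,0],[0,0,-0.0027,0,0],[0,0,-0.0027,0,0]]}'; python3 q.py; python3 -m inch '{"ticks":[[-0.0013,-0.0013,0,0,0],[-0.0027,-0.0027,0,0,0],[-0.0027,-0.0027,0,0,0],[-0.0027,-0.0027,0,0,0]]}'; python3 q.py
```

```text
time: 13.45
position: [0.6173, 0.1429, 0.2186]
tool_rot: [2.023, 2.399, -0.034]
ft_force: [-13.3, -20.8, 11.6]
grip_width: 0.135
grip_force: 55.0
d [-0.0055 -0.001   0.0002] turn -0.0031 curyaw 9.73 tilt [-0.0115 -0.0185 -0.9998]
[-18.46802261 -16.77717991 -11.08095886] [-4.34824303  2.81536972  0.18630725] [0.61545079 0.13982788 0.05512379]
time: 13.85
position: [0.6166, 0.1421, 0.2185]
tool_rot: [2.022, 2.4, -0.025]
ft_force: [-7.8, -16.2, 6.3]
grip_width: 0.138
grip_force: 55.0
d [-0.0048 -0.0001  0.0001] turn -0.0021 curyaw 9.78 tilt [-0.0076 -0.0146 -0.9999]
[-14.7068388  -10.51469621  -6.04898471] [-3.56004723  1.79723113  0.15412562] [0.61532886 0.13966021 0.05506124]
```

Scaled: 0.0015 m / 0.75 = 0.002, 0.001 m / 0.75 = 0.0013.

```bash
python3 -m inch '{"ticks":[[0,0,0.0013,0,0],[0,0,0.002,0,0],[0,0,0.002,0,0],[0,0,0.002,0,0]]}' 25; python3 q.py; python3 -m inch '{"ticks":[[0,0,0,0,0],[0,0,0,0,0],[0,0,0,0,0]]}' 55; python3 q.py; python3 m.py 2>/dev/null
```

```text
time: 14.25
position: [0.6166, 0.1422, 0.2185]
tool_rot: [2.021, 2.4, -0.026]
ft_force: [-12.7, -17.3, 13.7]
grip_width: 0.132
grip_force: 25.0
d [-0.0049 -0.0001  0.0001] turn -0.0022 curyaw 9.77 tilt [-0.0076 -0.0153 -0.9999]
[-15.11589203 -15.55213408 -13.32345851] [-3.74157938  2.53671626  0.16074926] [0.61534253 0.13965743 0.05500782]
time: 14.55
position: [0.6166, 0.1421, 0.2185]
tool_rot: [2.021, 2.399, -0.026]
ft_force: [-12.3, -16.7, 15.6]
grip_width: 0.139
grip_force: 55.0
d [-0.0049 -0.0001  0.    ] turn -0.0023 curyaw 9.77 tilt [-0.0076 -0.0153 -0.9999]
[-14.59348361 -15.10056371 -15.25484317] [-3.66279944  2.54983737  0.19125828] [0.61535797 0.13963127 0.05500086]
scene foot(jig axes) (array([-0.01058421, -0.01041701,  0.02859362]), np.float64(0.00035584364927747044), 143)
 board (array([-0.00084987,  0.00151053,  0.00973517]), np.float64(0.00033870042180342947), 447)
 foot extent [[-0.0072, 0.0509], [0.0398, 0.1291]]
 back inner 0.04350527422396969
top foot(jig axes) (array([-0.00196577, -0.04230277,  0.03082156]), np.float64(0.0005016732558338128), 54)
 board (array([-6.89462478e-05,  1.62474646e-03,  1.18464400e-02]), np.float64(0.0005821455900712804), 1376)
 foot extent [[0.0012, 0.0416], [0.0532, 0.0653]]
 back inner 0.04491620902012153
```

Run:
```python
from h import *
im,d,W=cloud("scene"); cv2.imwrite("pics/s6.png",cv2.resize(im[120:280,120:370,::-1],None,fx=3,fy=3,interpolation=cv2.INTER_CUBIC))
```

```text
(no output)
```

View pics/s6.png

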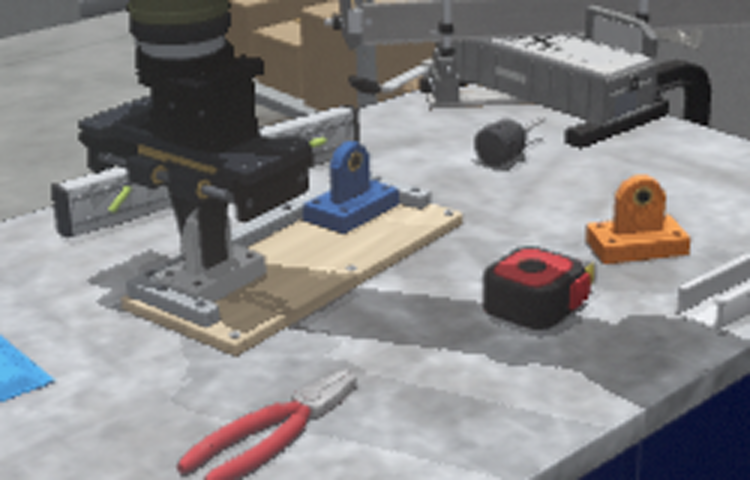

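The bracket, at (205,270), is home in the left corner. The blue bracket (350,190), tape measure, pliers and chuck have not moved. I hand in.

```bash
python3 -c "
from bench import ctrl
print(ctrl.close_job())"
```

```text
the job is handed in; nothing more can be done
None
```

The aluminium bracket is in the free left corner, gripped at 55 N and pushed toward both fences with about 15 N each way (board friction included); its foot is tilted about 0.6° because the wrist gives under the push, and nothing else was moved.

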